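Hold the hidden transformer bolt while the nut driver runs its lock nut tight

ROBOT

A 6-joint arm with a two-finger parallel gripper is mounted at the origin on the work surface. World frame = base frame: x ahead of the robot, y to its left, z up, the work surface at z = 0. Lengths are in mm, angles in rad, forces in N, time in s.
With the tool pointing down it reaches from about 300 to 775 mm from the base axis. Payload 14.6 kg.
Tool frame: the origin (TCP) lies between the finger pads; the fingertips stand 11 mm ahead of it and the grasp point (between the pads) lies 8 mm behind it; z points along the fingers, y is the direction in which the jaws open and shut (so a half turn about z gives the same grasp; the last joint's range is limited). The gripper opens to 94 mm and grips with 3 to 60 N. Pads are 16 mm wide; open, the fingers measure 119 mm over their backs; the gripper's body (75 mm by 177 mm) begins 78 mm behind the grasp point.
Start: joints at [-1.283, 0.3, 1.521, -0, 1.321, -0.067], TCP at [191.064, -515.736, 216.446] pointing down, gripper open.
Joint ranges: [-3.03, 3.03], [-0.79, 2.21], [0.23, 2.52], [-1.04, 4.18], [0, 3.07], [-2.55, 2.55]. Speed limits (rad/s): [2.22, 2.22, 2.57, 3.14, 3.14, 3.14].

INTERFACE

Orientations are given as [roll, pitch, yaw] about the fixed x, y, z axes, in that order (R = Rz(yaw) Ry(pitch) Rx(roll)).
In Python, from cell import * gives the robot as it stands.
- The arm moves only by the tool arm_command, never from a script. Its argument "deltas" is a list of rows, each an object with "xyz": the shift along the world's x, y, z in m, a list of three; "turn": the turn, a rotation vector about the world's x, y, z in rad, a list of three. A call has 1 to 12 rows; each row shifts and turns the commanded pose from where the row before left it; what a row does not reach is not made up. A row lasts 1/8 s, in which the tool goes at most 62.5 mm and 10.7 degrees, less where a joint would pass 70% of its speed; a pose out of reach is approached as far as the arm can. A call with a gripper value outside its range is refused whole. "gripper" is the closure, from 0 (fully open) to 1 (shut), set as the call begins (left out, the last holds). The fingers move at their own pace and stop on an object; "force" is the grip in N (left out, the last holds). Time passes only in rows, so rows that do not move let the fingers close. It gives the time, the measured TCP pose, the force and the opening at its end, in the units of the state.
- read_state(): the state, without advancing time (a new reading comes with each control period).
- camera(name): name is "scene" or "top"; returns a dict with "color" (420x560x3 uint8, red, green, blue), "fx", "fy", "cx", "cy" (pixels), "k1" (the pictures are not rectified: a ray, as slopes to the right and down, at radius r is drawn at 1 + k1 r^2 times it, then the intrinsics apply), "rvec" (rotation vector, rad) and "tvec" (3), from world to camera coordinates, as OpenCV has them. Camera axes: x right, y down, z forward; pixel columns grow to the right and rows downward; lengths in mm; the calibration is good to about 2 mm. A picture is of the moment at which its call begins. There is no depth.
- sign_off(): hands the job in, once; it reports no verdict.
The state is a dict: "clock": time; "joints": joint angles; "qd": joint speeds; "effort": joint torques, N m; "eef_pos": TCP position; "eef_rot": TCP orientation; "wrist_force": force on the tool from outside, world axes, zero at the start; "moment": the same for the moment, N m; "finger_gap": finger opening in mm.
Only numpy, scipy, OpenCV 4.12 (cv2) and the standard library are available. Lean on these libraries where they do the work, as an engineer would, in place of code of your own. Each camera call takes 0.05 s, during which the arm holds its last target.

TASK

The nut driver clamped beside the power unit is turning the lock nut on the transformer bracket's bolt, but the bolt just spins round with it. Lift the unit's lid, without slamming it, until it lies back on its stop by itself, then reach down into the gap between the bracket and the transformer, grip the bolt's hex head so that it cannot turn, and keep it held until the nut has run up tight. Finish still gripping the bolt head, with the lid open; do not lean on the transformer, and leave the circuit board, tip cleaner and solder spool where they are.

Things in the scene. Friction and masses are not known exactly. Their poses are not given: they have to be found in the camera images.
- case: Cream steel power unit fixed to the bench: 190 mm (its x) by 300 mm (its y), rim 110 mm high, walls 3 mm, open on top under its lid. Origin: centre of its underside, on the bench; z up. The lid's hinge runs along y at x = +95 mm, with two stop tabs 30 mm high behind it near y = +-128 mm. The handle overhangs the wall at x = -95 mm. Display and knobs at y = -150 mm.
- bracket: Steel bracket inside the wall at x = -95 mm; origin and axes as the case's. Upright leg: inner face at x = -89 mm, y = 10 to 120 mm, top 98 mm above the bench; a rib 20 mm deep and up to 54 mm high at either end. The gap behind it runs along y, 42 mm wide, from there to the transformer winding at x = -47 mm; open above, floor at 18 mm.
- transformer: Transformer fixed in the case; origin and axes as the case's. Dark laminated core, 36 by 80 mm, top 85 mm above the bench (terminals to 91 mm); yellow winding, 60 by 50 mm, top at 73 mm. It spans x = -47 to 13 mm, y = 25 to 105 mm.
- driver: Blue electric nut driver clamped in a bench stand outside the wall at x = -95 mm, fixed; origin and axes as the case's. It lies along x from x = -100 to -356 mm, y = 22 to 108 mm, up to 94 mm high, its dark socket with two yellow stripes on the nut.
- lid (a joint): Lid angle in rad: 0 shut, 1.83 lying back on its stop (15 degrees past upright). A plain hinge: it falls shut when let go before about 1.5 and lies back by itself from about 1.7. About 0.35 kg, 1.5 to 2 N at the handle.
- lid_hinge (a point): Middle of the hinge line, 110 mm above the bench, at x = 95, y = 0 mm in the case frame. The hinge line runs along the case's y.
- lid_handle (a point): Middle of the lid's black bow handle: round bar 10 mm thick, parallel to the hinge and 224 mm from it, 100 mm clear between its posts, 29 mm clear between bar and lid edge. It stands straight out from the free edge: shut it is 112 mm above the bench, free above and below for pinching from above; open it is on top, 327 mm high. The bar can turn between the fingers.
- bolt: Yellow-zinc bolt, hex head 17 mm across flats, 20 mm across corners, 8 mm thick, on a white spacer 14 mm in diameter, 8 mm long. Origin: centre of the head, at x = -77, y = 65 mm in the case frame, 68 mm above the bench (12 mm off the bracket). x axis along the bolt, from bracket into the gap. Not held, it turns at about 1.5 rad/s with at most 0.13 N m; gripped across with 15 N or more it stops.
- bolt_head (a point): Centre of the bolt's hex head (same point as the bolt's origin).
- nut (a joint): How far the lock nut, in the driver's socket outside the wall, has run along the bolt, rad: starts at 0 to 2; 6.28 is tight. It keeps its value while the bolt spins with it and grows by about 0.8 rad/s once the bolt is held (5 to 8 s in all); then the socket with its yellow stripes stands still but still pulls on the bolt.
- board: Loose green circuit board, 100 by 70 mm, 20 mm high, on the bench. Origin: centre of its underside. To be left alone.
- cleaner: Loose soldering-tip cleaner, blue pot 72 mm across with brass wool, 52 mm high. Origin: centre of its underside. To be left alone.
- spool: Loose spool of solder, white flanges 60 mm across, 40 mm high, upright. Origin: centre of its underside. To be left alone.

How it is judged (in metres and radians):
On the way, in this order (a step that is already met when the one before it is completed fails the run):
1. the lid lies back on its stop, let go (value of joint lid above 1.77 rad and contact force between the fingers and lid below 0.5 N), for 0.3 s.
2. the bolt head is gripped and has stopped turning (contact force between the fingers and bolt above 6 N and distance between the grasp point and bolt_head below 0.018 m and angular speed of bolt below 0.2 rad/s), for 0.5 s.
At the end, for the whole second after the job is handed in: Nut tight (6.1 of 6.28 rad or more), fingers still gripping the bolt head (over 6 N, grasp point within 18 mm of its centre), bolt not turning (under 0.2 rad/s), lid open on its stop (1.77 rad or more), board, cleaner and spool within 20 mm of where they were (all of step 2 and value of joint nut above 6.1 rad and value of joint lid above 1.77 rad and distance of each of board, cleaner, spool from where it was at the start of the episode below 0.02 m); the arm keeps its last pose, push and grip.
It fails at once if the lid is slammed (faster than 2.5 rad/s) (velocity of joint lid above 2.5 rad/s or velocity of joint lid below -2.5 rad/s).
It fails at once if the robot leans on the transformer with more than 15 N (contact force between any of the fingers, the arm and transformer above 15 N).
It fails at once if the board, cleaner or spool is moved by more than 20 mm (distance of any of board, cleaner, spool from where it was at the start of the episode above 0.02 m).
It also fails if it takes over 67 s, if anything falls off the work surface, if the arm or the gripper's body presses on something with over 40 N, if the wrist force passes 120 N, or if a joint passes its speed limit or range.

## Working session

There is one attempt and no reset: what is moved stays moved. The work goes in short steps, Python scripts to look and compute and a tool call to move; the robot and the scene stay as the last step left them, time stands still between calls to the robot, and variables do not carry over. Pictures are saved under pics/ and viewed, and the job is handed in when it is done.

Besides the shell and the picture viewer there is one more tool, called after "Call:" as name(argument=value, ...) on one line, values as JSON. arm_command: Moves the arm, as the interface text tells. Its arguments: {"type":"object","properties":{"deltas":{"type":"array","items":{"type":"object","properties":{"xyz":{"type":"array","items":{"type":"number"}},"turn":{"type":"array","items":{"type":"number"}}}}},"gripper":{"type":"number"},"force":{"type":"number"}},"required":["deltas"]}

```bash
mkdir -p pics; ls
python3 - <<'E'
from cell import *
import cv2
print(read_state())
for n in("scene","top"):
    c=camera(n); cv2.imwrite(f"pics/{n}0.png",c["color"][:,:,::-1]); print({k:v for k,v in c.items() if k!="color"})
E
```

```text
pics
{'clock': 0.0, 'joints': array([-1.28259207e+00,  3.00467046e-01,  1.52157890e+00,  1.41700544e-05,
        1.32069414e+00, -6.65775054e-02]), 'qd': array([ 4.56478756e-04,  1.17782523e-04, -5.71273954e-04, -3.14734861e-05,
       -1.23133016e-04, -1.32655871e-04]), 'effort': array([-3.50851406e-04, -5.31807554e+01, -3.52737880e+01,  7.08269281e-02,
        2.43939960e-02, -8.35335845e-05]), 'eef_pos': array([ 191.00376929, -515.50467178,  215.88946655]), 'eef_rot': array([-3.14044867e+00, -9.00317203e-05,  3.54778198e-01]), 'wrist_force': array([-0.00707591, -0.13610306,  0.12453141]), 'moment': array([-0.03918754,  0.04581538, -0.02175917]), 'finger_gap': 93.92355459427013}
{'fx': 485.35704531865105, 'fy': 485.35704531865105, 'cx': 278.1121111130232, 'cy': 209.51152144578933, 'k1': -0.14832427443240873, 'rvec': array([ 0.05824666, -2.89047373,  1.17073241]), 'tvec': array([ 635.2791053 ,   56.21237064, 1083.33624628])}
{'fx': 525.3944636171517, 'fy': 525.3944636171517, 'cx': 272.50477220771853, 'cy': 205.19711124469424, 'k1': -0.16763709214143438, 'rvec': array([ 2.13879106, -2.13780756,  0.18075566]), 'tvec': array([  24.64376755,  630.07255356, 1063.71524275])}
```

View pics/scene0.png

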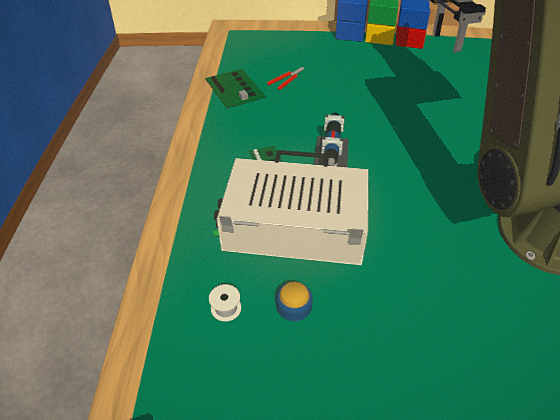

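View pics/top0.png

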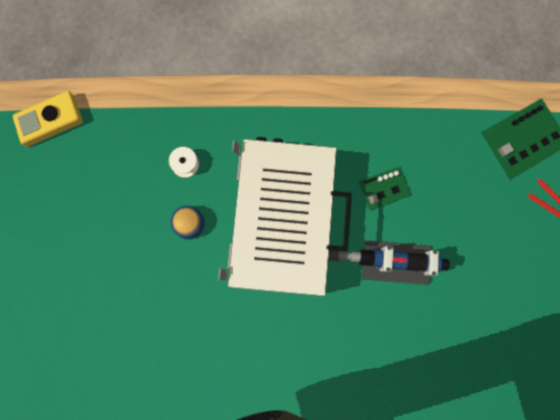

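```bash
cat > h.py <<'E'
from cell import *
import cv2, numpy as np
def KD(c): return np.array([[c["fx"],0,c["cx"]],[0,c["fy"],c["cy"]],[0,0,1.]]),np.array([c["k1"],0,0,0,0.])
def ray(c,uv):
    K,D=KD(c); p=cv2.undistortPoints(np.array(uv,float).reshape(-1,1,2),K,D)[:,0]
    R=cv2.Rodrigues(c["rvec"])[0]; o=-R.T@c["tvec"]; d=np.c_[p,np.ones(len(p))]@R; return o,d
def onz(c,uv,z):
    o,d=ray(c,uv); return o+d*((z-o[2])/d[:,2])[:,None]
def proj(c,P):
    K,D=KD(c); return cv2.projectPoints(np.array(P,float).reshape(-1,1,3),c["rvec"],c["tvec"],K,D)[0][:,0]
E
python3 - <<'E'
from h import *
def tri(a,ua,b,ub):
    o1,d1=ray(a,ua);o2,d2=ray(b,ub)
    A=np.c_[d1[0],-d2[0]];s=np.linalg.lstsq(A,o2-o1,rcond=None)[0]
    return (o1+s[0]*d1[0]+o2+s[1]*d2[0])/2
for n in("top","scene"):
    c=camera(n); im=c["color"].astype(int)
    m=((im.min(2)>150)).astype(np.uint8)
    k,l,s,ce=cv2.connectedComponentsWithStats(m)
    for i in range(1,k):
        if s[i,4]>4000 and n=="top" or s[i,4]>3000: 
            print(n,s[i],ce[i])
            mm=cv2.morphologyEx((l==i).astype(np.uint8),cv2.MORPH_CLOSE,np.ones((9,9)))
            cs=max(cv2.findContours(mm,0,2)[0],key=cv2.contourArea)
            q=cv2.approxPolyDP(cs,8,True)[:,0];print(q.tolist())
            r=cv2.minAreaRect(cs); print(r)
            if n=="top":
                W=onz(c,cs[:,0],112)[:,:2].astype(np.float32); print("W rect",cv2.minAreaRect(W),cv2.boxPoints(cv2.minAreaRect(W)))
                print(onz(c,q,112).round(1))
    v=im
    crop=c["color"][120:320,140:460] if n=="top" else c["color"][90:340,180:400]
    cv2.imwrite(f"pics/{n}_z.png",cv2.resize(crop[:,:,::-1],None,fx=2.4,fy=2.4,interpolation=cv2.INTER_CUBIC))
E
```

```text
top [  228   140   108   155 12255] [282.47058344 217.93635251]
[[244, 140], [228, 285], [324, 294], [335, 148]]
((282.4385070800781, 217.17623901367188), (96.69218444824219, 148.02593994140625), 5.19442892074585)
W rect ((599.0972900390625, 5.385963439941406), (190.96705627441406, 300.2002868652344), 84.68658447265625) [[ 440.8       -75.787445]
 [ 739.7104   -103.58711 ]
 [ 757.3946     86.55937 ]
 [ 458.4842    114.35904 ]]
[[ 755.8   83.8  112. ]
 [ 461.   112.7  112. ]
 [ 443.3  -76.   112. ]
 [ 739.3 -103.1  112. ]]
scene [  217   149   151   116 11480] [295.06925087 211.23658537]
[[236, 158], [217, 218], [222, 250], [361, 263], [367, 169], [262, 161], [256, 149]]
((293.94049072265625, 205.42660522460938), (150.43492126464844, 104.35736846923828), 5.964487075805664)
```

View pics/top_z.png

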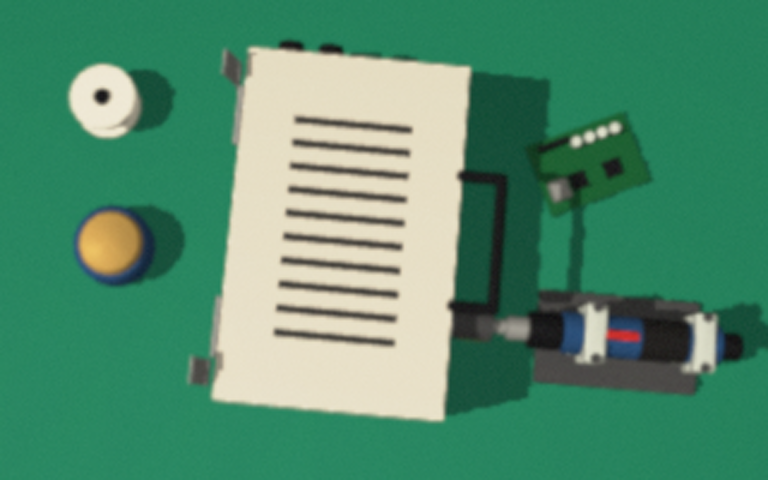

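```bash
cat >> h.py <<'E'
Y=1.4781; CX,CY=599.1,5.4
def w(x,y,z): return np.array([CX+x*np.cos(Y)-y*np.sin(Y),CY+x*np.sin(Y)+y*np.cos(Y),z])
E
python3 - <<'E'
from h import *
P=[w(-95,-150,112),w(95,-150,112),w(95,150,112),w(-95,150,112),w(-129,0,112),w(-129,50,112),w(-129,-50,112),w(-105,65,68),w(-356,65,68)]
for n in("scene","top"):
    c=camera(n); im=cv2.resize(c["color"][:,:,::-1],None,fx=3,fy=3,interpolation=cv2.INTER_CUBIC)
    for p in proj(c,P): cv2.drawMarker(im,tuple(int(v*3+1) for v in p),(0,0,255),0,10,1)
    im=im[380:900,540:1260] if n=="scene" else im[380:920,640:1420]
    cv2.imwrite(f"pics/{n}_m.png",im)
print(w(-129,0,112),w(-74,65,68))
E
```

```text
[ 587.15929131 -123.04617346  112.        ] [527.52935102 -62.26566489  68.        ]
```

View pics/scene_m.png

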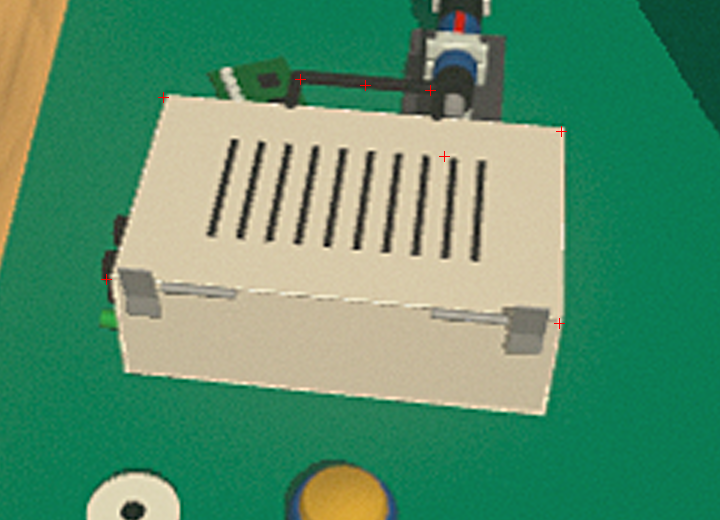

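View pics/top_m.png

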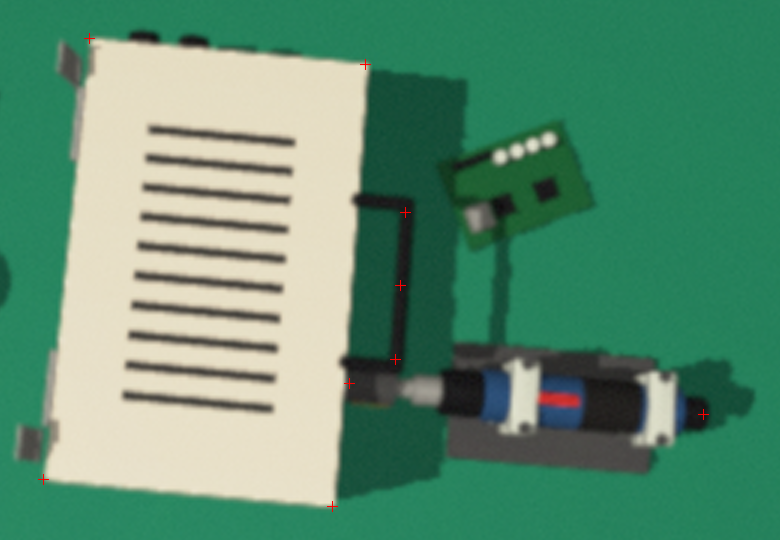

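Run:
```python
from h import *
for n in("scene","top"):
    c=camera(n); im=cv2.resize(c["color"][:,:,::-1],None,fx=4,fy=4,interpolation=cv2.INTER_CUBIC)
    R=cv2.Rodrigues(c["rvec"])[0]; print(n,-R.T@c["tvec"])
    for (z,col,dx) in((0,(255,0,0),0),(110,(0,0,255),0),(112,(0,200,0),0)):
        p=proj(c,[w(*q,z) for q in((-95,-150),(95,-150),(95,150),(-95,150))])
        cv2.polylines(im,[np.int32(p*4+1.5)],True,col,1)
    p=proj(c,[w(-129,50,112),w(-129,-50,112)]);cv2.polylines(im,[np.int32(p*4+1.5)],False,(0,0,255),1)
    im=im[560:1100,820:1540] if n=="scene" else im[530:1220,860:1480]
    im=im[:600]
    cv2.imwrite(f"pics/{n}_m2.png",im)
```

```text
scene [598.39252088 740.08928192 821.31056276]
top [ 448.27534072   30.41103087 1152.04741386]
```

View pics/scene_m2.png

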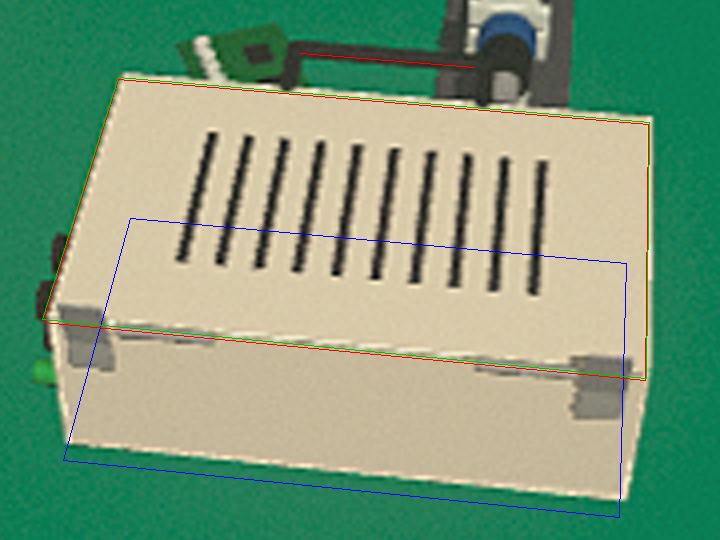

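View pics/top_m2.png

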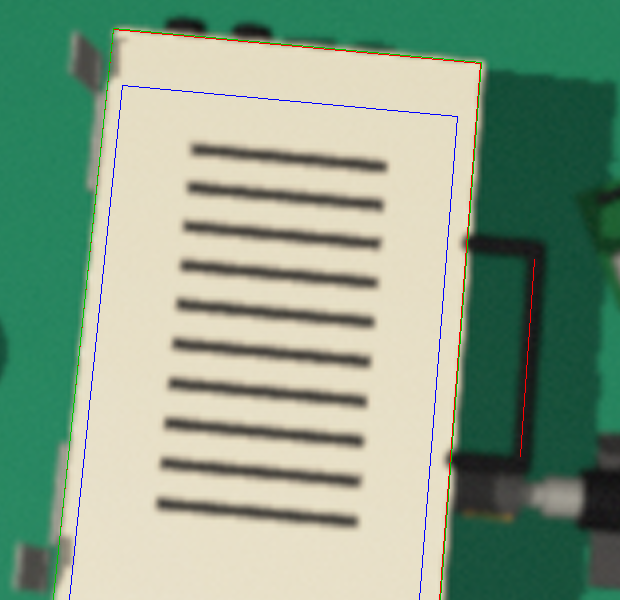

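Call:
arm_command(deltas=[{"xyz":[0.036,0.0355,0],"turn":[0,0,-0.04]},{"xyz":[0.036,0.0355,0],"turn":[0,0,-0.04]},{"xyz":[0.036,0.0355,0],"turn":[0,0,-0.04]},{"xyz":[0.036,0.0355,0],"turn":[0,0,-0.04]},{"xyz":[0.036,0.0355,0],"turn":[0,0,-0.04]},{"xyz":[0.036,0.0355,0],"turn":[0,0,-0.04]},{"xyz":[0.036,0.0355,0],"turn":[0,0,-0.04]},{"xyz":[0.036,0.0355,0],"turn":[0,0,-0.04]},{"xyz":[0.036,0.0355,-0.01],"turn":[0,0,-0.04]},{"xyz":[0.036,0.0355,-0.01],"turn":[0,0,-0.04]},{"xyz":[0.036,0.0355,-0.01],"turn":[0,0,-0.04]},{"xyz":[0,0,0],"turn":[0,0,-0.008]}], gripper=0.62, force=25)

```text
clock: 1.9
eef_pos: [588.1, -122.8, 185.0]
eef_rot: [-3.141, 0.002, -0.09]
wrist_force: [-0.6, 0.1, 0.5]
finger_gap: 35.5
```

```bash
cat > v.py <<'E'
import sys
from h import *
s=read_state(); print({k:np.round(s[k],3) for k in("clock","joints","eef_pos","eef_rot","wrist_force","moment","finger_gap")})
from scipy.spatial.transform import Rotation as Ro
T=Ro.from_euler("xyz",s["eef_rot"]).as_matrix()
t=sys.argv[1]
for n in("scene","top"):
    c=camera(n); im=cv2.resize(c["color"][:,:,::-1],None,fx=4,fy=4,interpolation=cv2.INTER_CUBIC)
    g=s["finger_gap"]/2
    pts=[s["eef_pos"]+T@np.array(q) for q in((0,0,11),(0,g,11),(0,-g,11),(0,0,-8))]
    pp=proj(c,pts); print(n,pp.round(1).tolist())
    for p in pp: cv2.drawMarker(im,tuple(np.int32(p*4+1.5)),(0,0,255),0,12,1)
    a=(np.array(sys.argv[2:4],float) if len(sys.argv)>2 else np.zeros(2)) 
    m=pp.mean(0)*4+a*4; x,y=int(max(0,m[0]-300)),int(max(0,m[1]-290))
    cv2.imwrite(f"pics/{t}_{n}.png",im[y:y+580,x:x+600]); print("crop org",x,y)
E
python3 v.py hov
```

```text
{'clock': np.float64(1.9), 'joints': array([-0.267,  0.439,  1.406,  0.   ,  1.299,  1.394]), 'eef_pos': array([ 588.095, -122.809,  185.025]), 'eef_rot': array([-3.141e+00,  2.000e-03, -9.000e-02]), 'wrist_force': array([-0.647,  0.088,  0.491]), 'moment': array([ 0.041,  0.038, -0.015]), 'finger_gap': np.float64(35.531)}
scene [[301.7, 133.0], [302.4, 128.2], [300.9, 137.9], [301.9, 126.0]]
crop org 906 235
top [[351.0, 216.6], [360.3, 217.5], [341.7, 215.8], [352.6, 215.2]]
crop org 1105 575
```

View pics/hov_scene.png

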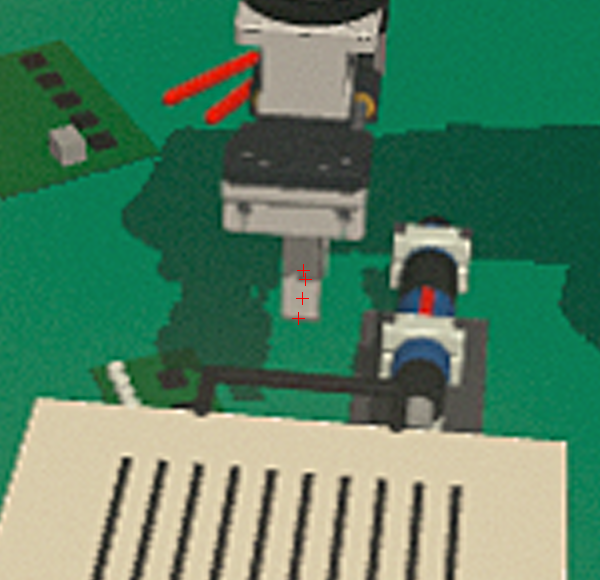

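View pics/hov_top.png

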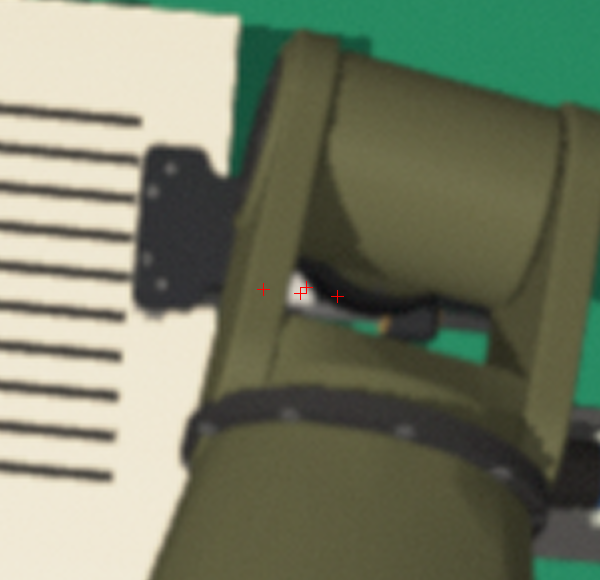

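Call:
arm_command(deltas=[{"xyz":[0,0,0]},{"xyz":[0,0,-0.02]},{"xyz":[0,0,-0.02]},{"xyz":[0,0,-0.02]},{"xyz":[0,0,-0.012]},{"xyz":[0,0,-0.01]},{"xyz":[0,0,0]},{"xyz":[0,0,0]}], gripper=0.7)

```text
validation failed for argument at $.de...
```

```bash
python3 v.py low
```

```text
{'clock': np.float64(2.0), 'joints': array([-0.271,  0.436,  1.407, -0.   ,  1.299,  1.392]), 'eef_pos': array([ 586.894, -125.222,  186.231]), 'eef_rot': array([ 3.142e+00,  1.000e-03, -9.200e-02]), 'wrist_force': array([-0.859, -0.19 ,  0.094]), 'moment': array([ 0.039,  0.052, -0.004]), 'finger_gap': np.float64(35.758)}
scene [[302.2, 131.9], [303.0, 127.1], [301.4, 136.8], [302.5, 124.9]]
crop org 909 230
top [[352.4, 217.2], [361.8, 218.0], [343.0, 216.3], [354.0, 215.7]]
crop org 1111 577
```

View pics/low_scene.png

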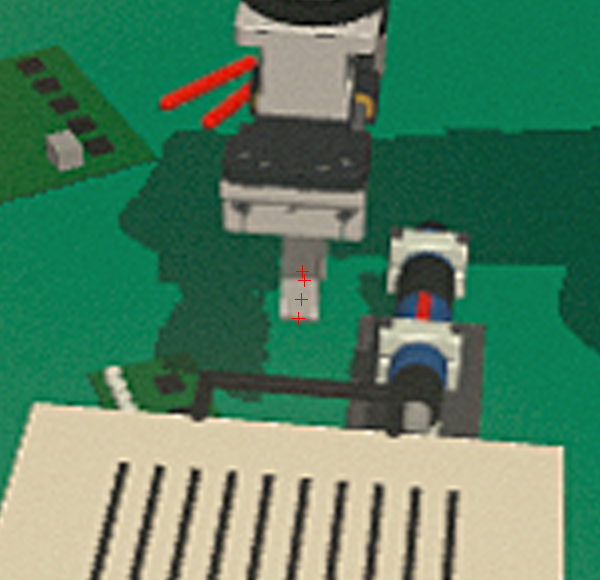

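Call:
arm_command(deltas=[{"xyz":[0,0,0],"turn":[0,0,0]},{"xyz":[0,0,-0.02],"turn":[0,0,0]},{"xyz":[0,0,-0.02],"turn":[0,0,0]},{"xyz":[0,0,-0.02],"turn":[0,0,0]},{"xyz":[0,0,-0.012],"turn":[0,0,0]},{"xyz":[0,0,-0.01],"turn":[0,0,0]},{"xyz":[0,0,0],"turn":[0,0,0]},{"xyz":[0,0,0],"turn":[0,0,0]}], gripper=0.7)

```text
clock: 3.1
eef_pos: [587.3, -125.3, 105.1]
eef_rot: [3.141, -0.001, -0.093]
wrist_force: [-0.4, -0.1, -0.5]
finger_gap: 28.1
```

```bash
python3 v.py low2
```

```text
{'clock': np.float64(3.1), 'joints': array([-0.271,  0.518,  1.485,  0.   ,  1.137,  1.393]), 'eef_pos': array([ 587.339, -125.344,  105.091]), 'eef_rot': array([ 3.141e+00, -1.000e-03, -9.300e-02]), 'wrist_force': array([-0.376, -0.128, -0.51 ]), 'moment': array([-0.022,  0.029, -0.047]), 'finger_gap': np.float64(28.149)}
scene [[301.1, 160.1], [301.7, 156.2], [300.4, 164.0], [301.3, 153.7]]
crop org 904 344
top [[346.3, 222.5], [353.2, 223.2], [339.5, 221.9], [347.7, 221.3]]
crop org 1086 598
```

View pics/low2_scene.png

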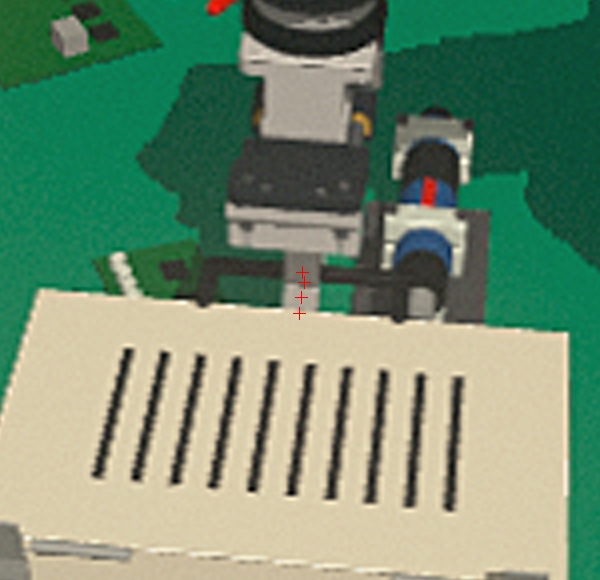

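Fingers straddle the bar (finger at about 300,280 in the crop, between bar and lid edge), no contact. Close gently.

Call:
arm_command(deltas=[{"xyz":[0,0,0],"turn":[0,0,0]},{"xyz":[0,0,0],"turn":[0,0,0]},{"xyz":[0,0,0],"turn":[0,0,0]},{"xyz":[0,0,0],"turn":[0,0,0]},{"xyz":[0,0,0],"turn":[0,0,0]}], gripper=1.0, force=15)

```text
clock: 3.82
eef_pos: [587.1, -125.3, 104.6]
eef_rot: [3.142, -0.0, -0.093]
wrist_force: [-0.4, -0.9, 2.5]
finger_gap: 9.2
```

Run:
```python
import numpy as np
th=np.r_[0,.05,np.arange(.15,1.76,.1),1.8]+.009
x=-224*np.cos(th);z=224*np.sin(th)
for a,b,c in zip(th[1:]-.009,np.diff(x),np.diff(z)): print(round(a,2),np.round([b*.0926,b*.9957,c],1))
```

```text
0.05 [ 0.   0.4 11.2]
0.15 [ 0.2  2.4 22.3]
0.25 [ 0.4  4.6 21.9]
0.35 [ 0.6  6.8 21.3]
0.45 [ 0.8  8.9 20.5]
0.55 [ 1.  10.9 19.6]
0.65 [ 1.2 12.8 18.4]
0.75 [ 1.3 14.5 17. ]
0.85 [ 1.5 16.1 15.5]
0.95 [ 1.6 17.6 13.8]
1.05 [ 1.8 18.9 11.9]
1.15 [ 1.9 20.  10. ]
1.25 [ 1.9 20.9  7.9]
1.35 [ 2.  21.5  5.8]
1.45 [ 2.  22.   3.6]
1.55 [ 2.1 22.3  1.4]
1.65 [ 2.1 22.3 -0.9]
1.75 [ 2.1 22.1 -3.1]
1.8 [ 1.  10.9 -2.4]
```

Call:
arm_command(deltas=[{"xyz":[0,0.0004,0.0112],"turn":[0,0,0]},{"xyz":[0.0002,0.0024,0.0223],"turn":[0,0,0]},{"xyz":[0.0004,0.0046,0.0219],"turn":[0,0,0]},{"xyz":[0.0006,0.0068,0.0213],"turn":[0,0,0]},{"xyz":[0.0008,0.0089,0.0205],"turn":[0,0,0]},{"xyz":[0.001,0.0109,0.0196],"turn":[0,0,0]},{"xyz":[0,0,0],"turn":[0,0,0]}])

```text
clock: 4.7
eef_pos: [590.2, -91.7, 223.1]
eef_rot: [3.14, -0.002, -0.093]
wrist_force: [-0.5, -9.9, 3.0]
finger_gap: 9.6
```

```bash
python3 v.py l1
```

```text
{'clock': np.float64(4.7), 'joints': array([-0.215,  0.4  ,  1.371, -0.002,  1.368,  1.449]), 'eef_pos': array([590.171, -91.677, 223.147]), 'eef_rot': array([ 3.14e+00, -2.00e-03, -9.30e-02]), 'wrist_force': array([-0.455, -9.85 ,  2.985]), 'moment': array([-1.611,  0.257, -0.043]), 'finger_gap': np.float64(9.586)}
scene [[301.0, 127.3], [301.3, 126.0], [300.8, 128.7], [301.3, 119.9]]
crop org 904 211
top [[337.2, 212.5], [339.8, 212.8], [334.6, 212.3], [338.5, 210.9]]
crop org 1050 558
```

View pics/l1_scene.png

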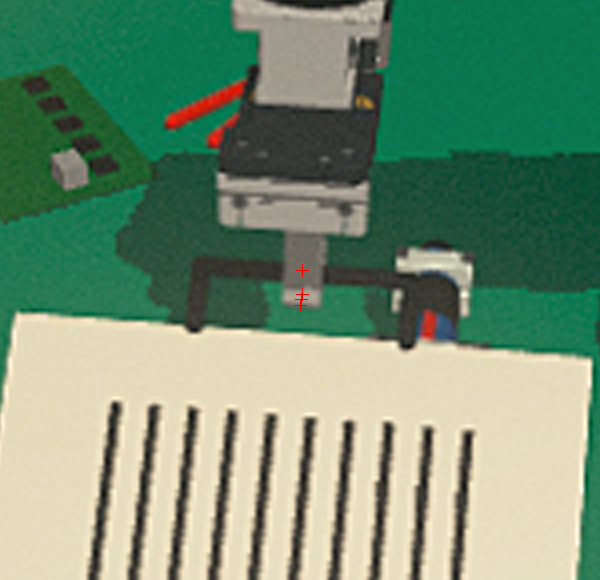

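Call:
arm_command(deltas=[{"xyz":[0.001,0.0108,0.0194],"turn":[0,0,0]},{"xyz":[0.0013,0.0145,0.018],"turn":[0,0,0]},{"xyz":[0.0015,0.0161,0.0155],"turn":[0,0,0]},{"xyz":[0.0016,0.0176,0.0138],"turn":[0,0,0]},{"xyz":[0.0018,0.0189,0.0119],"turn":[0,0,0]},{"xyz":[0.0019,0.02,0.01],"turn":[0,0,0]},{"xyz":[0,0,0],"turn":[0,0,0]}])

```text
clock: 5.68
eef_pos: [599.3, 8.1, 311.3]
eef_rot: [3.141, -0.002, -0.092]
wrist_force: [-0.6, -5.3, 8.9]
finger_gap: 9.6
```

```bash
python3 v.py l2
```

```text
{'clock': np.float64(5.675), 'joints': array([-0.047,  0.364,  1.22 , -0.   ,  1.556,  1.615]), 'eef_pos': array([599.302,   8.082, 311.334]), 'eef_rot': array([ 3.141e+00, -2.000e-03, -9.200e-02]), 'wrist_force': array([-0.622, -5.332,  8.938]), 'moment': array([-0.905,  0.247, -0.012]), 'finger_gap': np.float64(9.58)}
scene [[296.8, 120.5], [297.1, 119.0], [296.5, 122.1], [297.0, 111.9]]
crop org 887 183
top [[283.5, 199.0], [286.4, 199.3], [280.6, 198.7], [283.8, 197.0]]
crop org 834 503
```

View pics/l2_scene.png

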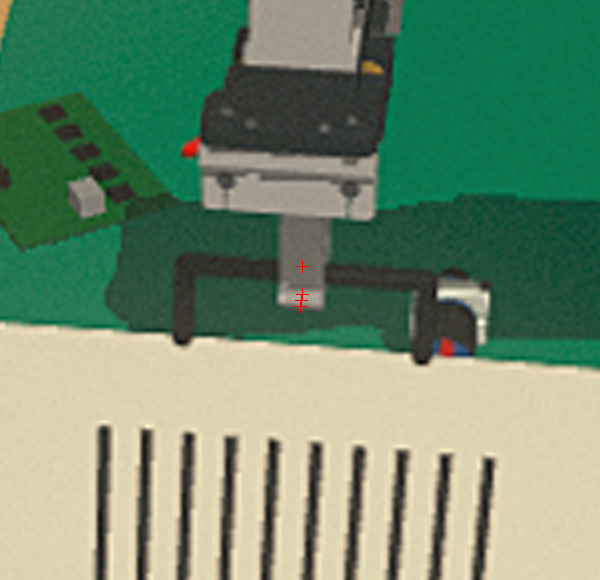

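Call:
arm_command(deltas=[{"xyz":[0.0019,0.0209,0.0095],"turn":[0,0,0]},{"xyz":[0.002,0.0215,0.0068],"turn":[0,0,0]},{"xyz":[0.002,0.022,0.0036],"turn":[0,0,0]},{"xyz":[0.0021,0.0223,0.0014],"turn":[0,0,0]},{"xyz":[0.0021,0.0223,-0.0009],"turn":[0,0,0]},{"xyz":[0.0021,0.0221,-0.0031],"turn":[0,0,0]},{"xyz":[0,0,0],"turn":[0,0,0]},{"xyz":[0,0,0],"turn":[0,0,0]}])

```text
clock: 6.78
eef_pos: [611.2, 138.1, 327.2]
eef_rot: [-3.141, 0.0, -0.093]
wrist_force: [-1.6, 0.4, 4.3]
finger_gap: 9.5
```

```bash
python3 v.py l3
```

```text
{'clock': np.float64(6.775), 'joints': array([0.164, 0.43 , 1.095, 0.   , 1.618, 1.827]), 'eef_pos': array([611.221, 138.146, 327.165]), 'eef_rot': array([-3.141,  0.   , -0.093]), 'wrist_force': array([-1.624,  0.409,  4.257]), 'moment': array([ 0.264,  0.29 , -0.02 ]), 'finger_gap': np.float64(9.462)}
scene [[288.4, 159.5], [288.7, 157.6], [288.0, 161.4], [288.5, 150.3]]
crop org 853 338
top [[203.6, 190.0], [206.5, 190.3], [200.7, 189.8], [202.1, 187.7]]
crop org 512 467
```

View pics/l3_scene.png

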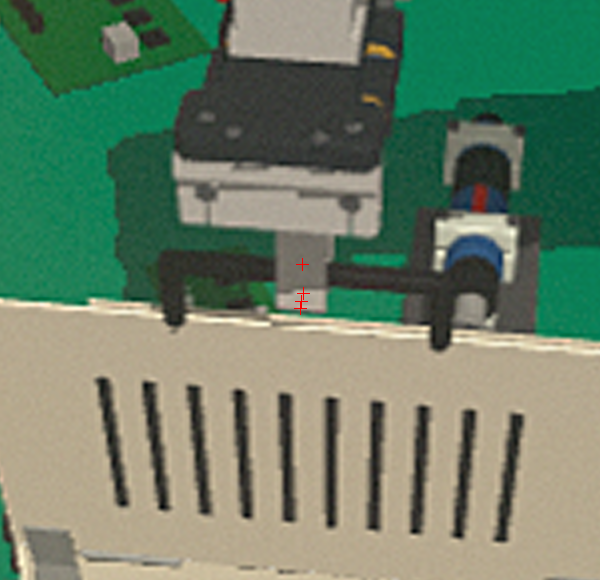

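Call:
arm_command(deltas=[{"xyz":[0.0005,0.006,-0.0012],"turn":[0,0,0]},{"xyz":[0.0005,0.005,-0.0012],"turn":[0,0,0]},{"xyz":[0,0,0],"turn":[0,0,0]},{"xyz":[0,0,0],"turn":[0,0,0]}])

```text
clock: 7.38
eef_pos: [612.3, 148.8, 324.7]
eef_rot: [-3.142, 0.0, -0.093]
wrist_force: [-3.0, 1.5, 3.6]
finger_gap: 9.4
```

Call:
arm_command(deltas=[{"xyz":[0,0,0],"turn":[0,0,0]},{"xyz":[0,0,0],"turn":[0,0,0]},{"xyz":[0,0,0],"turn":[0,0,0]},{"xyz":[0,0,0],"turn":[0,0,0]}], gripper=0.6)

```text
clock: 7.88
eef_pos: [612.4, 148.7, 324.6]
eef_rot: [3.142, 0.0, -0.093]
wrist_force: [0.2, -0.6, 0.2]
finger_gap: 37.3
```

```bash
python3 v.py l4
```

```text
{'clock': np.float64(7.875), 'joints': array([ 0.18 ,  0.439,  1.087, -0.   ,  1.615,  1.844]), 'eef_pos': array([612.417, 148.667, 324.647]), 'eef_rot': array([ 3.142,  0.   , -0.093]), 'wrist_force': array([ 0.178, -0.61 ,  0.234]), 'moment': array([ 0.007, -0.038, -0.003]), 'finger_gap': np.float64(37.347)}
scene [[287.4, 164.9], [288.8, 157.5], [286.0, 172.6], [287.5, 155.7]]
crop org 849 360
top [[197.4, 189.6], [208.7, 190.7], [186.1, 188.6], [195.8, 187.3]]
crop org 488 466
```

View pics/l4_scene.png

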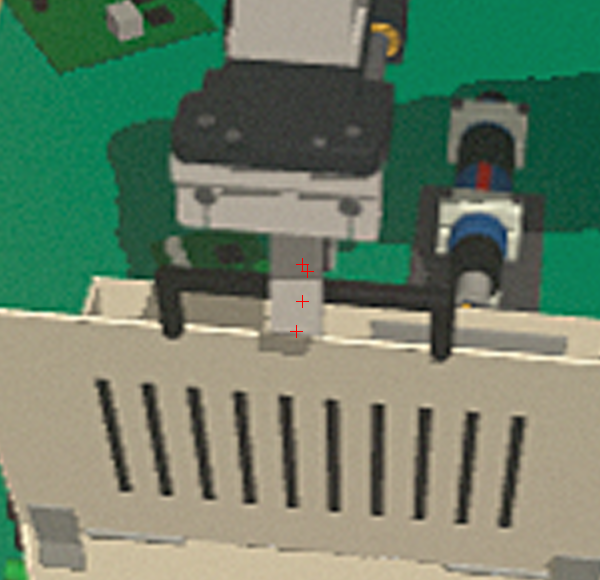

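Call:
arm_command(deltas=[{"xyz":[0,0,0.02],"turn":[0,0,0]},{"xyz":[0,0,0.02],"turn":[0,0,0]},{"xyz":[0,0,0.02],"turn":[0,0,0]},{"xyz":[0,0,0],"turn":[0,0,0]},{"xyz":[0,0,0],"turn":[0,0,0]}])

```text
clock: 8.6
eef_pos: [612.3, 148.7, 383.7]
eef_rot: [3.141, 0.001, -0.093]
wrist_force: [0.6, -0.1, 0.2]
finger_gap: 37.6
```

Run:
```python
from h import *
print(read_state()["eef_pos"])
for n in("scene","top"):
    c=camera(n); np.save(f"{n}_open.npy",c["color"])
    im=cv2.resize(c["color"][:,:,::-1],None,fx=5,fy=5,interpolation=cv2.INTER_CUBIC)
    P=[w(-77,65,68),w(-89,10,98),w(-89,120,98),w(-95,150,110),w(-95,-150,110),w(-47,25,73),w(-47,105,73)]
    pp=proj(c,P);print(n,pp.round(1).tolist())
    for p in pp: cv2.drawMarker(im,tuple(np.int32(p*5+2)),(255,0,255),0,12,1)
    m=pp[0]*5; x,y=int(m[0]-350),int(m[1]-290)
    cv2.imwrite(f"pics/open_{n}.png",im[y:y+580,x:x+700]);print(x,y)
    cv2.imwrite(f"pics/open_{n}_full.png",c["color"][:,:,::-1])
```

```text
[612.30876295 148.73750362 383.66555937]
scene [[327.0, 186.7], [303.8, 171.2], [352.8, 175.5], [366.9, 170.8], [234.2, 159.6], [308.3, 192.6], [344.3, 195.9]]
1285 643
top [[316.2, 253.0], [325.6, 225.5], [321.2, 279.8], [323.6, 295.2], [334.9, 148.1], [303.5, 232.3], [300.2, 271.0]]
1230 975
```

View pics/open_top.png

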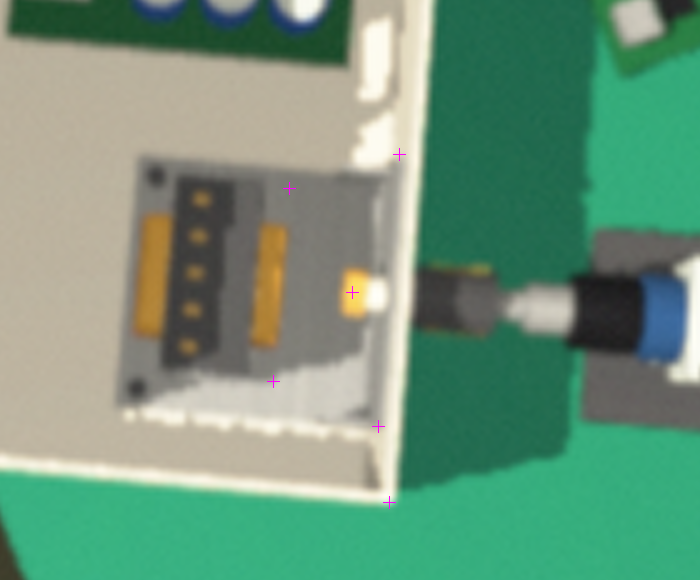

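View pics/open_scene_full.png

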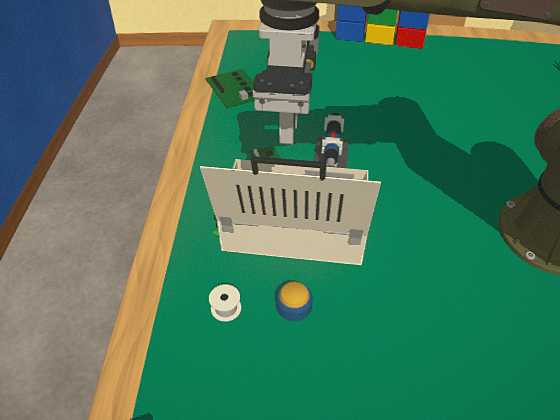

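Call:
arm_command(deltas=[{"xyz":[-0.0085,-0.0214,0],"turn":[0,0,0.157]},{"xyz":[-0.0085,-0.0214,0],"turn":[0,0,0.157]},{"xyz":[-0.0085,-0.0214,0],"turn":[0,0,0.157]},{"xyz":[-0.0085,-0.0214,0],"turn":[0,0,0.157]},{"xyz":[-0.0085,-0.0214,-0.03],"turn":[0,0,0.157]},{"xyz":[-0.0085,-0.0214,-0.03],"turn":[0,0,0.157]},{"xyz":[-0.0085,-0.0214,-0.03],"turn":[0,0,0.157]},{"xyz":[-0.0085,-0.0214,-0.03],"turn":[0,0,0.157]},{"xyz":[-0.0085,-0.0214,-0.03],"turn":[0,0,0.157]},{"xyz":[-0.0085,-0.0214,-0.03],"turn":[0,0,0.157]},{"xyz":[0,0,0],"turn":[0,0,0]},{"xyz":[0,0,0],"turn":[0,0,0]}], gripper=0.58)

```text
clock: 10.2
eef_pos: [527.8, -64.8, 205.6]
eef_rot: [3.141, -0.0, 1.474]
wrist_force: [0.8, 0.8, 0.1]
finger_gap: 39.6
```

```bash
python3 v.py b1 0 20
```

```text
{'clock': np.float64(10.2), 'joints': array([-0.191,  0.268,  1.588,  0.   ,  1.285, -0.094]), 'eef_pos': array([527.82 , -64.838, 205.624]), 'eef_rot': array([ 3.141, -0.   ,  1.474]), 'wrist_force': array([0.822, 0.818, 0.145]), 'moment': array([-0.028, -0.122, -0.05 ]), 'finger_gap': np.float64(39.602)}
scene [[330.6, 142.5], [321.1, 141.7], [340.1, 143.4], [331.2, 135.3]]
crop org 1023 352
top [[322.0, 247.7], [322.9, 236.9], [321.1, 258.4], [323.0, 246.8]]
crop org 989 779
```

View pics/b1_top.png

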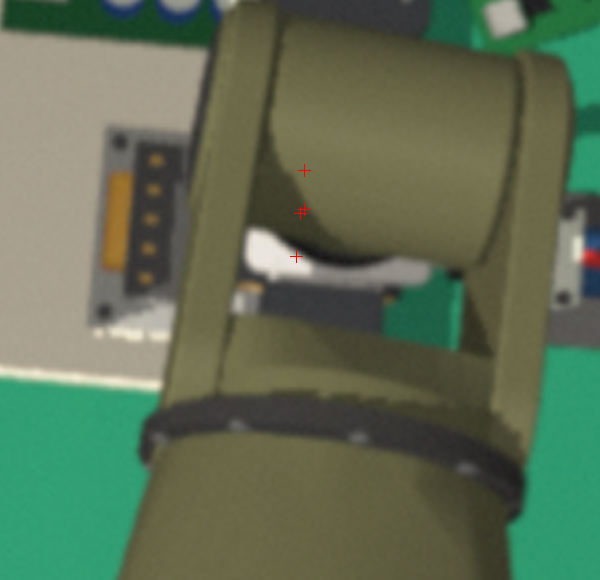

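View pics/b1_scene.png

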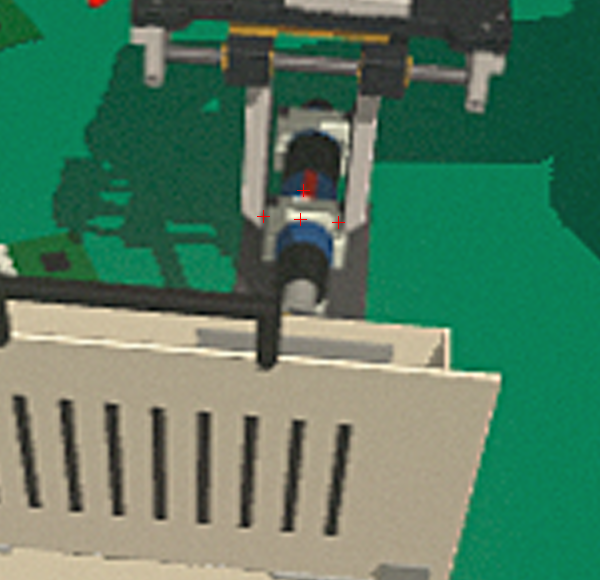

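Call:
arm_command(deltas=[{"xyz":[0,0,-0.025],"turn":[0,0,0.004]},{"xyz":[0,0,-0.025],"turn":[0,0,0]},{"xyz":[0,0,-0.02],"turn":[0,0,0]},{"xyz":[0,0,-0.015],"turn":[0,0,0]},{"xyz":[0,0,-0.015],"turn":[0,0,0]},{"xyz":[0,0,-0.01],"turn":[0,0,0]},{"xyz":[0,0,0],"turn":[0,0,0]}])

```text
clock: 11.18
eef_pos: [527.2, -65.2, 94.3]
eef_rot: [-3.141, -0.0, 1.481]
wrist_force: [-0.3, -0.5, -0.2]
finger_gap: 39.4
```

```bash
python3 v.py b2 0 0
```

```text
{'clock': np.float64(11.175), 'joints': array([-0.192,  0.394,  1.7  ,  0.   ,  1.049, -0.102]), 'eef_pos': array([527.211, -65.186,  94.281]), 'eef_rot': array([-3.141, -0.   ,  1.481]), 'wrist_force': array([-0.344, -0.492, -0.231]), 'moment': array([-0.054, -0.048,  0.014]), 'finger_gap': np.float64(39.39)}
scene [[327.5, 181.7], [318.7, 181.0], [336.2, 182.5], [328.0, 175.4]]
crop org 1010 430
top [[316.8, 252.5], [317.6, 242.9], [316.0, 262.1], [317.6, 251.8]]
crop org 968 719
```

View pics/b2_scene.png

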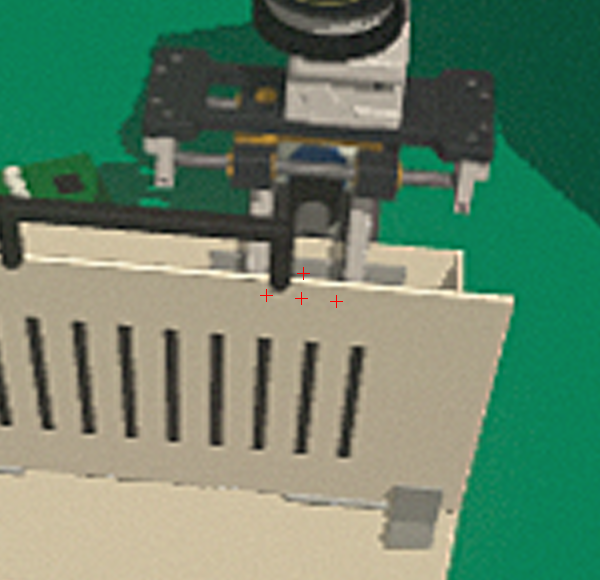

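View pics/b2_top.png

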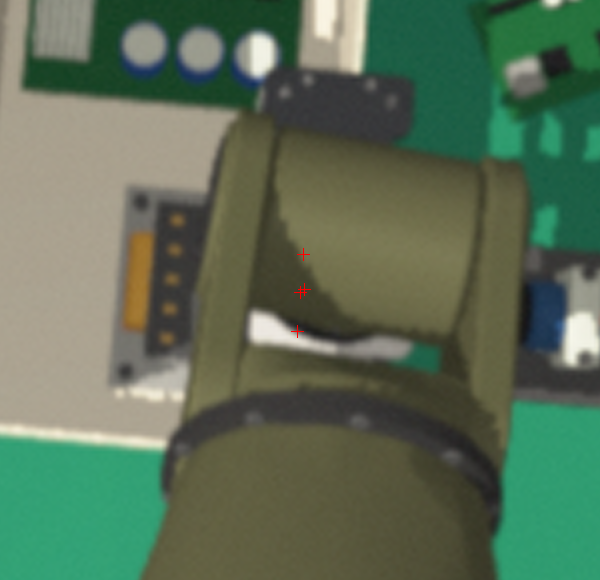

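The scene view shows both fingers (about 255,230 and 357,230) dropping inside the wall with no contact forces. Next I go down onto the head.

Call:
arm_command(deltas=[{"xyz":[0,0,-0.008],"turn":[0,0,0]},{"xyz":[0,0,-0.008],"turn":[0,0,0]},{"xyz":[0,0,-0.008],"turn":[0,0,0]},{"xyz":[0,0,-0.006],"turn":[0,0,0]},{"xyz":[0,0,-0.004],"turn":[0,0,0]},{"xyz":[0,0,0],"turn":[0,0,0]},{"xyz":[0,0,0],"turn":[0,0,0]}])

```text
clock: 12.15
eef_pos: [527.5, -65.2, 61.0]
eef_rot: [3.141, 0.0, 1.481]
wrist_force: [-0.6, -0.3, -0.4]
finger_gap: 39.3
```

Call:
arm_command(deltas=[{"xyz":[0,0,-0.001],"turn":[0,0,0]},{"xyz":[0,0,0],"turn":[0,0,0]},{"xyz":[0,0,0],"turn":[0,0,0]},{"xyz":[0,0,0],"turn":[0,0,0]},{"xyz":[0,0,0],"turn":[0,0,0]},{"xyz":[0,0,0],"turn":[0,0,0]},{"xyz":[0,0,0],"turn":[0,0,0]},{"xyz":[0,0,0],"turn":[0,0,0]}], gripper=1.0, force=35)

```text
clock: 13.15
eef_pos: [526.6, -65.2, 59.8]
eef_rot: [-3.14, -0.0, 1.481]
wrist_force: [-6.3, 0.4, 5.7]
finger_gap: 16.3
```

```bash
python3 v.py b3 0 0
```

```text
{'clock': np.float64(13.15), 'joints': array([-0.192,  0.444,  1.722, -0.   ,  0.977, -0.102]), 'eef_pos': array([526.639, -65.192,  59.82 ]), 'eef_rot': array([-3.14 , -0.   ,  1.481]), 'wrist_force': array([-6.25 ,  0.449,  5.714]), 'moment': array([ 0.02 ,  1.184, -0.029]), 'finger_gap': np.float64(16.288)}
scene [[326.8, 192.8], [323.2, 192.5], [330.3, 193.1], [327.3, 186.8]]
crop org 1007 475
top [[315.4, 254.0], [315.7, 250.1], [315.1, 257.9], [316.2, 253.3]]
crop org 962 725
```

View pics/b3_scene.png

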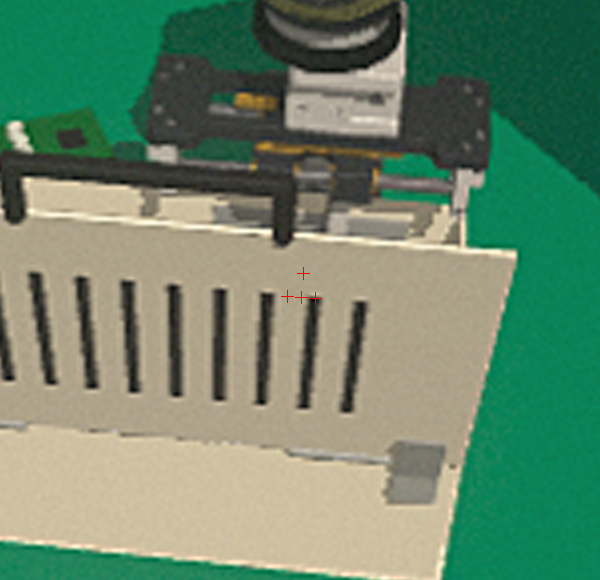

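Call:
arm_command(deltas=[{"xyz":[0,0,0],"turn":[0,0,0]},{"xyz":[0,0,0],"turn":[0,0,0]}])

```text
clock: 13.5
eef_pos: [526.6, -65.2, 59.8]
eef_rot: [-3.14, -0.0, 1.481]
wrist_force: [-6.6, 0.0, 5.1]
finger_gap: 16.4
```

```bash
cat > s.py <<'E'
from h import *
import sys
s=read_state(); print(s["clock"],s["finger_gap"],s["wrist_force"].round(1),s["moment"].round(2),s["eef_pos"].round(1))
a=camera("top")["color"]; [camera("scene") for _ in range(10)]; b=camera("top")["color"]
p=proj(camera("top"),[w(-108,65,75)])[0]; x,y=int(p[0]),int(p[1]); print(x,y)
sl=np.s_[y-18:y+18,x-10:x+40]
print("diff",np.abs(a[sl].astype(int)-b[sl]).mean(), np.abs(a.astype(int)-b).mean())
cv2.imwrite(f"pics/s{sys.argv[1]}.png",cv2.resize(np.hstack([a[sl],b[sl]])[:,:,::-1],None,fx=7,fy=7,interpolation=cv2.INTER_CUBIC))
E
python3 s.py 1
```

```text
13.5 16.37168724023549 [-6.6  0.   5.1] [0.03 1.19 0.01] [526.6 -65.2  59.8]
331 254
diff 1.2453703703703705 1.084202097505669
```

View pics/s1.png

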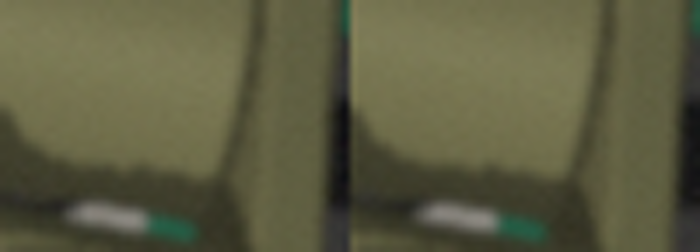

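Call:
arm_command(deltas=[{"xyz":[0,0,0],"turn":[0,0,0]},{"xyz":[0,0,0],"turn":[0,0,0]},{"xyz":[0,0,0],"turn":[0,0,0]},{"xyz":[0,0,0],"turn":[0,0,0]},{"xyz":[0,0,0],"turn":[0,0,0]},{"xyz":[0,0,0],"turn":[0,0,0]},{"xyz":[0,0,0],"turn":[0,0,0]},{"xyz":[0,0,0],"turn":[0,0,0]},{"xyz":[0,0,0],"turn":[0,0,0]},{"xyz":[0,0,0],"turn":[0,0,0]},{"xyz":[0,0,0],"turn":[0,0,0]},{"xyz":[0,0,0],"turn":[0,0,0]}])

```text
clock: 15.65
eef_pos: [526.7, -65.2, 59.8]
eef_rot: [-3.14, -0.0, 1.481]
wrist_force: [-6.6, 0.2, 6.2]
finger_gap: 16.5
```

Call:
arm_command(deltas=[{"xyz":[0,0,0],"turn":[0,0,0]},{"xyz":[0,0,0],"turn":[0,0,0]},{"xyz":[0,0,0],"turn":[0,0,0]},{"xyz":[0,0,0],"turn":[0,0,0]},{"xyz":[0,0,0],"turn":[0,0,0]},{"xyz":[0,0,0],"turn":[0,0,0]},{"xyz":[0,0,0],"turn":[0,0,0]},{"xyz":[0,0,0],"turn":[0,0,0]},{"xyz":[0,0,0],"turn":[0,0,0]},{"xyz":[0,0,0],"turn":[0,0,0]},{"xyz":[0,0,0],"turn":[0,0,0]},{"xyz":[0,0,0],"turn":[0,0,0]}])

```text
clock: 17.15
eef_pos: [526.7, -65.2, 59.8]
eef_rot: [-3.14, 0.0, 1.481]
wrist_force: [-6.9, 0.6, 6.2]
finger_gap: 16.0
```

Call:
arm_command(deltas=[{"xyz":[0,0,0],"turn":[0,0,0]},{"xyz":[0,0,0],"turn":[0,0,0]},{"xyz":[0,0,0],"turn":[0,0,0]},{"xyz":[0,0,0],"turn":[0,0,0]},{"xyz":[0,0,0],"turn":[0,0,0]},{"xyz":[0,0,0],"turn":[0,0,0]},{"xyz":[0,0,0],"turn":[0,0,0]},{"xyz":[0,0,0],"turn":[0,0,0]},{"xyz":[0,0,0],"turn":[0,0,0]},{"xyz":[0,0,0],"turn":[0,0,0]},{"xyz":[0,0,0],"turn":[0,0,0]},{"xyz":[0,0,0],"turn":[0,0,0]}])

```text
clock: 18.65
eef_pos: [526.6, -65.2, 59.8]
eef_rot: [-3.14, -0.0, 1.481]
wrist_force: [-6.7, -0.4, 4.3]
finger_gap: 16.1
```

Call:
arm_command(deltas=[{"xyz":[0,0,0],"turn":[0,0,0]},{"xyz":[0,0,0],"turn":[0,0,0]},{"xyz":[0,0,0],"turn":[0,0,0]},{"xyz":[0,0,0],"turn":[0,0,0]},{"xyz":[0,0,0],"turn":[0,0,0]},{"xyz":[0,0,0],"turn":[0,0,0]},{"xyz":[0,0,0],"turn":[0,0,0]},{"xyz":[0,0,0],"turn":[0,0,0]},{"xyz":[0,0,0],"turn":[0,0,0]},{"xyz":[0,0,0],"turn":[0,0,0]},{"xyz":[0,0,0],"turn":[0,0,0]},{"xyz":[0,0,0],"turn":[0,0,0]}])

```text
clock: 20.15
eef_pos: [526.6, -65.2, 59.8]
eef_rot: [-3.14, -0.0, 1.481]
wrist_force: [-6.2, -0.4, 5.4]
finger_gap: 16.5
```

Call:
arm_command(deltas=[{"xyz":[0,0,0],"turn":[0,0,0]},{"xyz":[0,0,0],"turn":[0,0,0]},{"xyz":[0,0,0],"turn":[0,0,0]},{"xyz":[0,0,0],"turn":[0,0,0]},{"xyz":[0,0,0],"turn":[0,0,0]},{"xyz":[0,0,0],"turn":[0,0,0]},{"xyz":[0,0,0],"turn":[0,0,0]},{"xyz":[0,0,0],"turn":[0,0,0]},{"xyz":[0,0,0],"turn":[0,0,0]},{"xyz":[0,0,0],"turn":[0,0,0]},{"xyz":[0,0,0],"turn":[0,0,0]},{"xyz":[0,0,0],"turn":[0,0,0]}])

```text
clock: 21.65
eef_pos: [526.6, -65.2, 59.8]
eef_rot: [-3.14, -0.0, 1.481]
wrist_force: [-6.1, 0.6, 4.8]
finger_gap: 16.6
```

Call:
arm_command(deltas=[{"xyz":[0,0,0],"turn":[0,0,0]},{"xyz":[0,0,0],"turn":[0,0,0]},{"xyz":[0,0,0],"turn":[0,0,0]},{"xyz":[0,0,0],"turn":[0,0,0]},{"xyz":[0,0,0],"turn":[0,0,0]},{"xyz":[0,0,0],"turn":[0,0,0]},{"xyz":[0,0,0],"turn":[0,0,0]},{"xyz":[0,0,0],"turn":[0,0,0]},{"xyz":[0,0,0],"turn":[0,0,0]},{"xyz":[0,0,0],"turn":[0,0,0]},{"xyz":[0,0,0],"turn":[0,0,0]},{"xyz":[0,0,0],"turn":[0,0,0]}])

```text
clock: 23.15
eef_pos: [526.7, -65.2, 59.8]
eef_rot: [-3.14, -0.0, 1.481]
wrist_force: [-7.0, 0.8, 5.2]
finger_gap: 16.3
```

```bash
python3 v.py e 0 0;  python3 - <<'E'
from h import *
for n in("scene","top"): cv2.imwrite(f"pics/end_{n}.png",camera(n)["color"][:,:,::-1])
E
```

```text
{'clock': np.float64(23.15), 'joints': array([-0.192,  0.444,  1.722, -0.   ,  0.977, -0.102]), 'eef_pos': array([526.654, -65.191,  59.828]), 'eef_rot': array([-3.14 , -0.   ,  1.481]), 'wrist_force': array([-7.038,  0.81 ,  5.233]), 'moment': array([ 3.2e-02,  1.2e+00, -1.0e-03]), 'finger_gap': np.float64(16.342)}
scene [[326.8, 192.8], [323.2, 192.5], [330.3, 193.1], [327.3, 186.8]]
crop org 1007 475
top [[315.4, 254.0], [315.7, 250.1], [315.1, 257.9], [316.2, 253.3]]
crop org 962 725
```

View pics/end_scene.png

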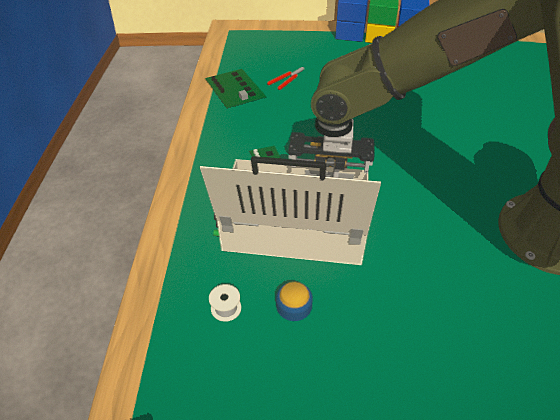

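View pics/end_top.png

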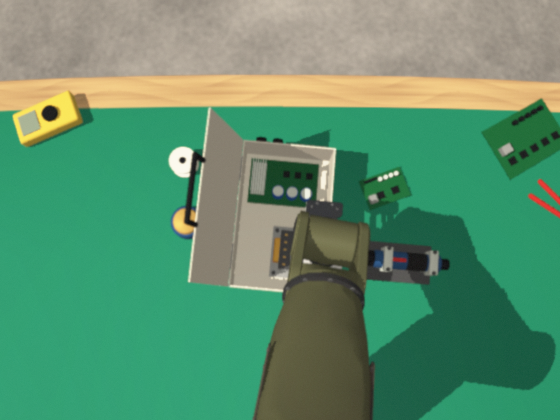

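Call:
arm_command(deltas=[{"xyz":[0,0,0],"turn":[0,0,0]},{"xyz":[0,0,0],"turn":[0,0,0]},{"xyz":[0,0,0],"turn":[0,0,0]},{"xyz":[0,0,0],"turn":[0,0,0]},{"xyz":[0,0,0],"turn":[0,0,0]},{"xyz":[0,0,0],"turn":[0,0,0]},{"xyz":[0,0,0],"turn":[0,0,0]},{"xyz":[0,0,0],"turn":[0,0,0]},{"xyz":[0,0,0],"turn":[0,0,0]},{"xyz":[0,0,0],"turn":[0,0,0]},{"xyz":[0,0,0],"turn":[0,0,0]},{"xyz":[0,0,0],"turn":[0,0,0]}])

```text
clock: 24.85
eef_pos: [526.6, -65.2, 59.8]
eef_rot: [-3.14, -0.0, 1.481]
wrist_force: [-6.3, 0.3, 6.0]
finger_gap: 16.4
```

Call:
arm_command(deltas=[{"xyz":[0,0,0],"turn":[0,0,0]},{"xyz":[0,0,0],"turn":[0,0,0]},{"xyz":[0,0,0],"turn":[0,0,0]},{"xyz":[0,0,0],"turn":[0,0,0]},{"xyz":[0,0,0],"turn":[0,0,0]},{"xyz":[0,0,0],"turn":[0,0,0]},{"xyz":[0,0,0],"turn":[0,0,0]},{"xyz":[0,0,0],"turn":[0,0,0]},{"xyz":[0,0,0],"turn":[0,0,0]},{"xyz":[0,0,0],"turn":[0,0,0]},{"xyz":[0,0,0],"turn":[0,0,0]},{"xyz":[0,0,0],"turn":[0,0,0]}])

```text
clock: 26.35
eef_pos: [526.7, -65.2, 59.8]
eef_rot: [-3.14, 0.0, 1.481]
wrist_force: [-6.8, -0.4, 5.6]
finger_gap: 16.2
```

Run:
```python
from cell import *
s=read_state(); print(s["clock"],s["finger_gap"],s["wrist_force"])
print(sign_off())
```

```text
26.35 16.219042924299373 [-6.78046817 -0.39660807  5.58595625]
the job is handed in; nothing more can be done
None
```

I opened the lid by its handle to about 1.8 rad, let go, and it lay back on its stop. I then reached into the gap, gripped the bolt's hex head at 35 N, held it for about 13 s, and handed the job in still gripping at 26.4 s.

**What the last checks showed**
- **Grip:** the finger gap held at 16.0 to 16.6 mm, which fits the 17 mm flats allowing for pad give. The wrist force was steady at under 10 N.
- **Lid and loose parts:** the final pictures show the lid open, and the board, cleaner and spool look unmoved. I compared those by eye and did not measure them.

**What was not confirmed**
- **Nut:** the arm and the case wall hid the socket's stripes, so I never saw the nut stop. That it is tight rests on holding for 13 s when 5 to 8 s was expected, with no sign of the bolt turning.
- **Camera disagreement:** the scene camera's calibration was about 3 pixels off. The handle and bolt sat about 2 mm further out than my first fit from the top camera. I allowed for this in both grasps.

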